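# Lay the tilting paint board flat and seat the sample plate

## Task

The tilting board on the bench is propped up on its ratchet. Take it by its bar, lift it past its top notch until the pawl is thrown out, and lower it under control, without letting it fall, until it lies flat; then press the white sample plate flush into the board's recess and let go, without disturbing the other things on the bench.

Things in the scene. Friction and masses are not known exactly. Their poses are not given: they have to be found in the camera images.
- board (a joint): Tilt of the wooden board (rad): 0 flat, growing as the bar end rises. Notches hold it at 0.26, 0.45, 0.64, 0.83: it lifts freely but cannot go down. Past the top, between 1.0 and 1.25 (unmarked, different each time), the pawl is thrown out, and 0.1 rad later a rigid stop is felt: lift until that stop. Then it lowers freely to 0. 0.75 kg, stiff hinge: 4 N at the bar. Falls if let go.
- bar (a point): Centre of the round steel lifting bar, 12 mm thick, 150 mm long, parallel to the hinge along the board's free edge (nearest the robot). It lies 262 mm from the hinge axis and 47 mm outside the wood, joined by a 12 mm rod at each end. Turns with the board; its y axis is along the bar. Pinched across from above, it rolls between the pads as the board turns.
- hinge (a point): Point on the hinge axis, midway across the board, 85 mm above the bench; fixed with the stand. Its y axis is the hinge axis; when flat the board extends along its -x. At tilt q the bar centre is 262*cos(q) mm along -x and 262*sin(q) mm above this point. Quadrant, pawl with red ball and steel post stand on its +y side (y 110 to 155 mm, x -20 to 120 mm, up to 105 mm above the axis).
- recess (a point): Centre of the recess floor in the board, 112 mm from the hinge axis. Recess 87 mm (its x, square to the hinge) by 107 mm (y), 13 mm deep; z square to the board. A sprung brass catch, 30 mm wide, slopes 7 mm in from the middle of the wall nearest the hinge: the plate rests askew on it until pressed down with 5 to 15 N. The wood is 220 mm wide, its top 9 mm above the hinge axis when flat.
- plate: Loose white sample plate, 84 mm (x) by 104 mm (y), 13 mm thick, lowest 4 mm stepped in 2 mm all round; 130 g. On top in the middle a wooden grip bar, 14 mm thick (x), 60 mm long (y), from 13 to 49 mm above the underside. Origin at the centre of the underside, z up. Either way round fits. Fully home, its underside lies on the recess floor, its rim flush with the wood.
- tin: Small closed paint tin with a green label, 76 mm across, 75 mm tall, loose bystander; origin at the centre of its underside.
- tape: Blue roll of tape lying flat, 100 mm across, 24 mm high, loose bystander; origin under its centre.
- jar: Jar with a lid, 64 mm across, 85 mm tall, loose bystander; origin under its centre.
- block: Cork sanding block 100 x 60 x 30 mm, loose bystander; origin under its centre.
- brush: Paint brush lying on the bench, loose bystander; origin under its middle, x along its length.
- driver: Screwdriver lying on the bench, loose bystander; origin under its middle, x along its length.

How it is judged:
On the way, in this order (a step that is already met when the one before it is completed fails the run):
1. the board has been lifted well above its top notch (value of joint board above 0.95 rad), for 0.05 s.
2. the board lies flat (value of joint board below 0.03 rad), for 0.2 s.
At the end, for the whole second after the job is handed in: The board lies flat (tilt under 0.03 rad); the plate is in the recess right way up, its underside within 2 mm of the recess floor, its centre within 5 mm of the recess centre along each side, level with the board within 0.03 rad, and at rest (value of joint board below 0.03 rad and z of plate in the frame of recess between -0.002 and 0.002 m and x of plate in the frame of recess between -0.005 and 0.005 m and y of plate in the frame of recess between -0.005 and 0.005 m and angle between the z axis of plate and the z axis of recess, either way round below 0.03 rad and angle between plate's own z axis and vertical below 0.1 rad and linear speed of plate below 0.02 m/s); the robot touches nothing.
It fails at once if the board was let fall (faster than 1.4 rad/s downward) (velocity of joint board below -1.4 rad/s).
It fails at once if a bystander (tin, tape, jar, block, brush or driver) was moved more than 30 mm (distance of any of tin, tape, jar, block, brush, driver from where it was at the start of the episode above 0.03 m).
It also fails if it takes over 67 s, if anything falls off the work surface, if the arm or the gripper's body presses on something with over 40 N, if the wrist force passes 120 N, or if a joint passes its speed limit or range.

## Robot

A 6-joint arm with a two-finger parallel gripper is mounted at the origin on the work surface. World frame = base frame: x ahead of the robot, y to its left, z up, the work surface at z = 0. Lengths are in m, angles in rad, forces in N, time in s.
With the tool pointing down it reaches from about 0.35 to 0.925 m from the base axis. Payload 6.4 kg.
Tool frame: the origin (TCP) lies on the centre line of the jaws, within the pads' length; the fingertips stand 25 mm ahead of it and the grasp point (between the pads) lies 6 mm ahead of it; z points along the fingers, x is the direction in which the jaws open and shut, and the axes are right-handed (so a half turn about z gives the same grasp; the last joint's range is limited). The gripper opens to 85 mm and grips with 20 to 120 N. Pads are 22 mm wide; open, the fingers measure 114 mm over their backs; the gripper's body (76 mm by 85 mm) begins 54 mm behind the grasp point. The pads swing forward as they close: fully open they stand 13 mm farther back than shut.
Start: joints at [0.992, 0.245, 1.558, -0, 1.339, -0.174], TCP at [0.256, 0.597, 0.256] pointing down, gripper open.
Joint ranges: [-3.13, 3.13], [-1.02, 2.26], [0.13, 2.54], [-0.95, 4.09], [0.21, 2.88], [-2.74, 2.74]. Speed limits (rad/s): [2.57, 2.57, 3.14, 3.14, 3.14, 3.14].

## Interface

Orientations are given as a 3x3 rotation matrix whose columns are the frame's x, y, z axes.
In Python, from workcell import manip gives the robot as it stands.
- The arm moves only by the tool carry_out, never from a script. Its arguments are lists of equal length, an entry for each row: "twist": the turn, a rotation vector about the tool's x, y, z in degrees, a list of three; "linear": the shift along the tool's x, y, z in m, a list of three; "claw": the opening, from -1 (shut) to 1 (fully open). A call has 1 to 12 rows; each row shifts and turns the commanded pose from where the row before left it, along the tool's axes as they then stand; what a row does not reach is not made up. A row lasts 1/8 s, in which the tool goes at most 62.5 mm and 10.7 degrees, less where a joint would pass 70% of its speed; a pose out of reach is approached as far as the arm can. A call is refused whole if a number of a shift passes 0.0625 or a number of a turn 10.7, either way. A call with a gripper value outside its range is refused whole. The fingers move at their own pace and stop on an object; the grip force is fixed at half the most. Time passes only in rows, so rows that do not move let the fingers close. It gives the time, the measured TCP pose, the force and the opening at its end, in the units of the state.
- manip.get_state(): the state, without advancing time (a new reading comes with each control period).
- manip.read_camera(name): name is "scene" or "top"; returns the picture (384x512x3 uint8, red, green, blue); there is no depth.
- manip.calibration(name): a dict with "intrinsics" (3x3 intrinsics, pixels), "origin" and "rotation" of the camera in the world. Camera axes: x right, y up, looking along -z (the intrinsics and any distortion apply to the point x, -y, -z); pixel columns grow to the right and rows downward; lengths in m; the calibration is good to about 2 mm. A picture is of the moment at which its call begins. calibration takes no time and is no camera call.
- manip.hand_in(): hands the job in, once; it reports no verdict.
The state is a dict: "clock": time; "q": joint angles; "qvel": joint speeds; "joint_torque": joint torques, N m; "tool_pos": TCP position; "orientation": TCP orientation; "ft_force": force on the tool from outside, world axes, zero at the start; "torque": the same for the moment, N m; "grip_width": finger opening in m.
Only numpy, scipy, OpenCV 4.12 (cv2) and the standard library are available. Lean on these libraries where they do the work, as an engineer would, in place of code of your own. Each camera call takes 0.05 s, during which the arm holds its last target.

## Working session

There is one attempt and no reset: what is moved stays moved. The work goes in short steps, Python scripts to look and compute and a tool call to move; the robot and the scene stay as the last step left them, time stands still between calls to the robot, and variables do not carry over. Pictures are saved under pics/ and viewed, and the job is handed in when it is done.

Besides the shell and the picture viewer there is one more tool, called after "Emit:" in YAML: its name, and indented under it one key for each argument. carry_out: Moves the arm, as the interface text tells. Its arguments: {"type":"object","properties":{"twist":{"type":"array"},"linear":{"type":"array"},"claw":{"type":"array"}},"required":["twist","linear","claw"]}

```bash
mkdir -p pics; ls; python3 - <<'E'
from workcell import manip
import cv2,numpy as np
for n in("scene","top"):
    im=manip.read_camera(n); cv2.imwrite(f"pics/{n}0.png",im[:,:,::-1]); c=manip.calibration(n)
    print(n,c)
print(manip.get_state())
E
```

```text
pics
scene {'intrinsics': array([[465.70511458,   0.        , 257.56690835],
       [  0.        , 465.70511458, 189.27720929],
       [  0.        ,   0.        ,   1.        ]]), 'origin': array([1.23794674, 0.68006323, 0.95167642]), 'rotation': array([[-0.65296118, -0.51519082,  0.55517575],
       [ 0.75711323, -0.42412871,  0.49688469],
       [-0.02052446,  0.74477732,  0.66699737]])}
top {'intrinsics': array([[436.66061668,   0.        , 254.55408918],
       [  0.        , 436.66061668, 192.33885085],
       [  0.        ,   0.        ,   1.        ]]), 'origin': array([ 0.20415669, -0.01319893,  1.62187681]), 'rotation': array([[ 2.56720443e-02,  9.77329389e-01, -2.10162344e-01],
       [-9.99670267e-01,  2.52143410e-02, -4.85749662e-03],
       [ 5.51730797e-04,  2.10217748e-01,  9.77654435e-01]])}
{'clock': 0.1, 'q': array([ 9.91885578e-01,  2.45762222e-01,  1.55893396e+00,  5.24803154e-06,
        1.33871530e+00, -1.74130841e-01]), 'qvel': array([-8.99012734e-05,  1.83560749e-04, -4.23145871e-03, -4.79294836e-04,
        1.40960858e-03, -6.36932164e-05]), 'joint_torque': array([-5.97437720e-04, -4.30669606e+01, -3.27130330e+01, -1.11276545e-04,
        2.84556903e-03, -1.92930821e-05]), 'tool_pos': array([0.25572682, 0.59706118, 0.25525648]), 'orientation': array([[ 3.93816683e-01,  9.19188458e-01, -9.99378040e-04],
       [ 9.19187258e-01, -3.93817821e-01, -1.51967128e-03],
       [-1.79043718e-03, -3.20143659e-04, -9.99998346e-01]]), 'ft_force': array([-0.45738545,  0.13445087, -0.50374809]), 'torque': array([ 0.03421645, -0.05224345, -0.04107116]), 'grip_width': 0.08584710950755915}
```

View pics/scene0.png

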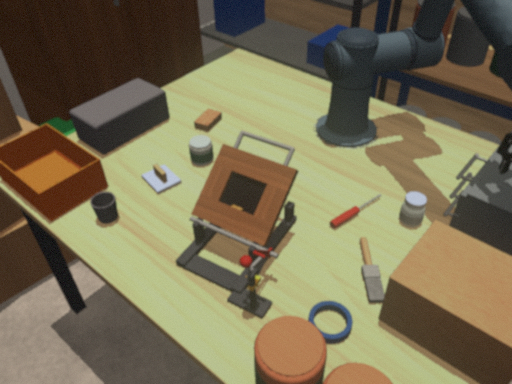

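View pics/top0.png

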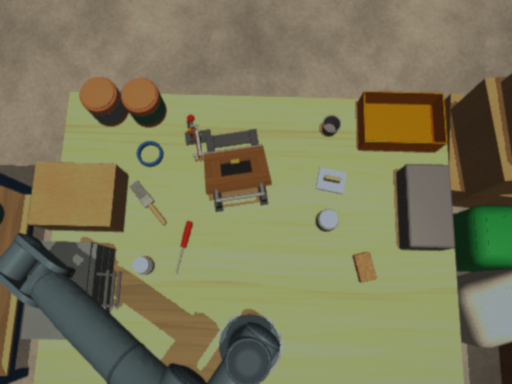

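The scene picture shows the board propped up, with its bar at about (235-293, 135-160). The plate is at (162,178) in the scene view and (332,180) in the top view. I'll zoom in on these.

```bash
python3 - <<'E'
import cv2
a=cv2.imread("pics/scene0.png");b=cv2.imread("pics/top0.png")
cv2.imwrite("pics/sz.png",cv2.resize(a[120:320,135:335],None,fx=3,fy=3,interpolation=cv2.INTER_CUBIC))
cv2.imwrite("pics/tz.png",cv2.resize(b[105:225,170:360],None,fx=4,fy=4,interpolation=cv2.INTER_CUBIC))
E
```

```text
(no output)
```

View pics/sz.png

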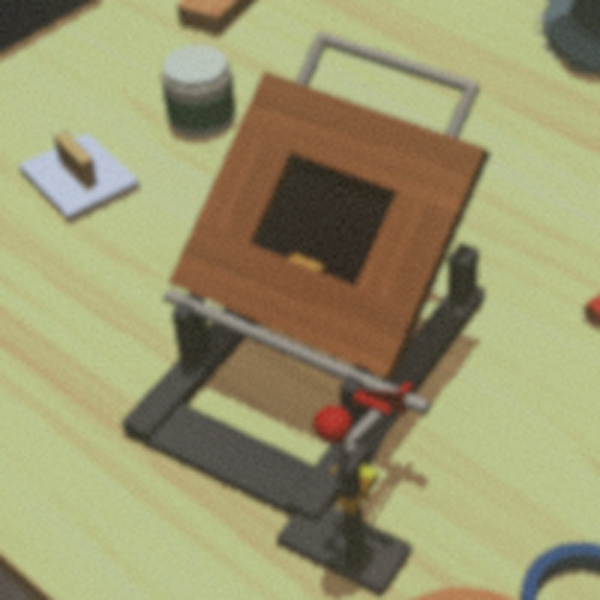

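View pics/tz.png

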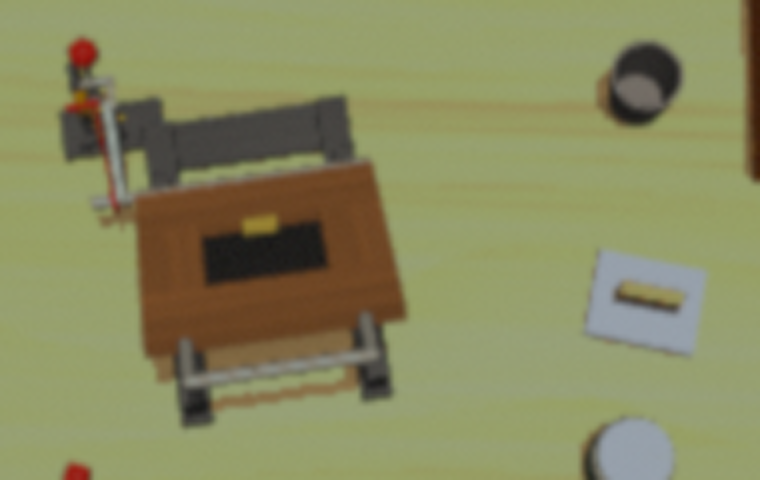

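```bash
cat > h.py <<'E'
import numpy as np
from workcell import manip
C={n:manip.calibration(n) for n in("scene","top")}
def ray(n,px):
    c=C[n];K=c["intrinsics"];d=np.array([(px[0]-K[0,2])/K[0,0],-(px[1]-K[1,2])/K[1,1],-1])
    d=c["rotation"]@d;return c["origin"],d/np.linalg.norm(d)
def plane(n,px,z):
    o,d=ray(n,px);return o+d*(z-o[2])/d[2]
def tri(ps,pt):
    o1,d1=ray("scene",ps);o2,d2=ray("top",pt)
    s=np.linalg.lstsq(np.c_[d1,-d2],o2-o1,rcond=None)[0]
    a=o1+s[0]*d1;b=o2+s[1]*d2
    return (a+b)/2,np.linalg.norm(a-b)*1000
def proj(n,P):
    c=C[n];p=c["rotation"].T@(np.asarray(P)-c["origin"]);K=c["intrinsics"]
    return np.array([K[0,0]*p[0]/-p[2]+K[0,2],K[1,1]*p[1]/p[2]+K[1,2]])
S=lambda x,y:(135+(x+.5)/3-.5,120+(y+.5)/3-.5)
T=lambda x,y:(170+(x+.5)/4-.5,105+(y+.5)/4-.5)
E
python3 - <<'E'
from h import *
np.set_printoptions(precision=4,suppress=True)
L=[("bar+y",(473,90),(188,382)),("bar-y",(321,41),(378,354)),("wood far+y",(488,153),(147,355)),("wood far-y",(266,75),(405,318)),
("wood hinge+y",(388,375),(137,197)),("wood hinge-y",(172,280),(370,162)),
("rec far +y",(395,190),(205,284)),("rec far -y",(292,154),(327,267)),("rec hinge+y",(356,282),(203,238)),("rec hinge-y",(253,242),(321,222))]
R={}
for n,s,t in L:
    R[n],e=tri(S(*s),T(*t));print(n,R[n],round(e,1))
b=R["bar+y"]-R["bar-y"];print(np.linalg.norm(b),np.degrees(np.arctan2(b[1],b[0])))
m=(R["bar+y"]+R["bar-y"])/2;print("barmid",m,"sinq",(m[2]-.085)/.262,np.arcsin((m[2]-.085)/.262))
for z,l in((.013,[(600,250),(707,270),(692,355),(586,333)]),(.049,[(618,282),(684,293),(681,305)])):
    for p in l: print(z,plane("top",T(*p),z))
for z,l in((.013,[(22,170),(90,136),(138,184),(70,210)]),(.049,[(55,136),(68,131),(95,166),(84,170)])):
    for p in l: print(z,plane("scene",S(*p),z))
E
```

```text
bar+y [0.4727 0.1162 0.2363] 1.5
bar-y [ 0.4992 -0.0357  0.2342] 4.6
wood far+y [0.5005 0.1543 0.205 ] 2.0
wood far-y [ 0.5392 -0.0615  0.2068] 4.5
wood hinge+y [0.6695 0.1844 0.0956] 4.3
wood hinge-y [ 0.7077 -0.0278  0.0989] 2.4
rec far +y [0.5679 0.11   0.1847] 0.7
rec far -y [0.5858 0.0075 0.1816] 2.3
rec hinge+y [0.626  0.1174 0.1255] 2.4
rec hinge-y [0.6441 0.0135 0.1224] 1.3
0.15420453178235807 99.90091430013227
barmid [0.4859 0.0403 0.2352] sinq 0.5734015017578677 0.6106516984548045
0.013 [ 0.6548 -0.2509  0.013 ]
0.013 [ 0.6377 -0.3526  0.013 ]
0.013 [ 0.5546 -0.337   0.013 ]
0.013 [ 0.5732 -0.2373  0.013 ]
0.049 [ 0.6144 -0.2622  0.049 ]
0.049 [ 0.6054 -0.3233  0.049 ]
0.049 [ 0.5939 -0.3203  0.049 ]
0.013 [ 0.6415 -0.3396  0.013 ]
0.013 [ 0.5584 -0.3277  0.013 ]
0.013 [ 0.5791 -0.2284  0.013 ]
0.013 [ 0.6504 -0.2518  0.013 ]
0.049 [ 0.6076 -0.3173  0.049 ]
0.049 [ 0.5936 -0.3133  0.049 ]
0.049 [ 0.6132 -0.2481  0.049 ]
0.049 [ 0.6244 -0.2519  0.049 ]
```

```bash
python3 - <<'E'
from h import *
import cv2
np.set_printoptions(precision=4,suppress=True)
q=.64;zb=.085+.262*np.sin(q);print(zb)
for n,f,l in(("scene",S,[(473,90),(321,41)]),("top",T,[(188,382),(378,354)])):
    P=[plane(n,f(*p),zb) for p in l];print(n,P,(P[0]+P[1])/2,np.linalg.norm(P[0]-P[1]))
# plate white mask
for n,(r0,r1,c0,c1) in(("top",(160,205,310,352)),("scene",(155,205,135,190))):
    im=manip.read_camera(n)
    hs=cv2.cvtColor(im,cv2.COLOR_RGB2HSV).astype(int);i=im.astype(int)
    m=((i[:,:,2]>i[:,:,0]-2)&(i[:,:,2]>100)).astype(np.uint8)
    mm=np.zeros_like(m);mm[r0:r1,c0:c1]=m[r0:r1,c0:c1]
    cs,_=cv2.findContours(mm,cv2.RETR_EXTERNAL,cv2.CHAIN_APPROX_NONE);c=max(cs,key=cv2.contourArea)
    pts=np.array([plane(n,p[0],.013)[:2] for p in c],np.float32)
    print(n,cv2.contourArea(c),cv2.minAreaRect(pts),pts.mean(0))
    # wooden grip
    w=((i[:,:,0]>i[:,:,2]+30)).astype(np.uint8);hull=np.zeros_like(m);cv2.fillConvexPoly(hull,cv2.convexHull(c),1)
    w&=cv2.erode(hull,np.ones((3,3),np.uint8))
    ys,xs=np.nonzero(w);print("grip px",xs.mean(),ys.mean(),len(xs),plane(n,(xs.mean(),ys.mean()),.049))
    cv2.imwrite(f"pics/m_{n}.png",cv2.resize(np.hstack([mm[r0:r1,c0:c1],w[r0:r1,c0:c1]])*255,None,fx=6,fy=6,interpolation=0))
print("tin",plane("top",T(634,457),.075), "dark cup",plane("top",T(645,78),.07))
E
```

```text
0.24146520563694673
scene [array([0.4778, 0.1209, 0.2415]), array([ 0.5056, -0.0263,  0.2415])] [0.4917 0.0473 0.2415] 0.1498277980593874
top [array([0.4721, 0.1151, 0.2415]), array([ 0.4991, -0.0373,  0.2415])] [0.4856 0.0389 0.2415] 0.15483609146397875
top 531.0 ((0.6048156023025513, -0.2937733232975006), (0.10277684032917023, 0.08306089043617249), 79.70315551757812) [ 0.6043 -0.2937]
grip px 332.2881355932203 178.22033898305085 59 [ 0.6033 -0.2923  0.049 ]
scene 405.0 ((0.6068488359451294, -0.28965380787849426), (0.10427439212799072, 0.08386270701885223), 80.04251861572266) [ 0.6069 -0.287 ]
grip px 160.71875 172.9375 64 [ 0.6176 -0.2689  0.049 ]
tin [ 0.4464 -0.2711  0.075 ] dark cup [ 0.8076 -0.2858  0.07  ]
```

View pics/m_top.png

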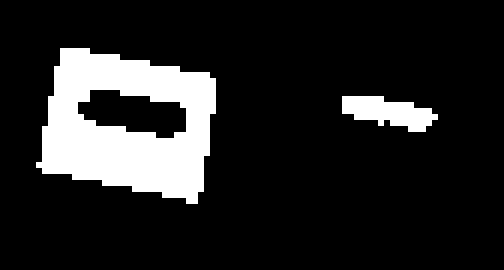

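View pics/m_scene.png

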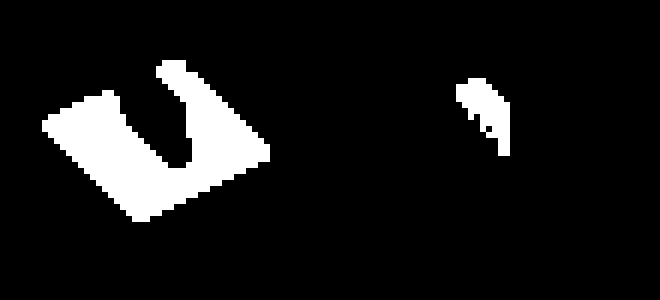

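```bash
cat >> h.py <<'E'
from scipy.spatial.transform import Rotation as Ro
def down(yaw):
    c,s=np.cos(yaw),np.sin(yaw);return np.array([[c,s,0],[s,-c,0],[0,0,-1.]])
def plan(p0,R0,targets):
    """targets: (pos,R,nrows); interpolates, prints rows rounded (0.1mm, 0.01deg)"""
    tw,li=[],[];p=np.array(p0);R=np.array(R0)
    for P,RT,n in targets:
        ps=p.copy();P=np.asarray(P)
        for k in range(n):
            rv=Ro.from_matrix(R.T@RT).as_rotvec(degrees=True)/(n-k)
            rv=np.round(rv,2);l=np.round(R.T@((P-p)/(n-k)),4)
            tw.append(rv.tolist());li.append(l.tolist())
            p=p+R@l;R=R@Ro.from_rotvec(rv,degrees=True).as_matrix()
    print('twist',tw);print('linear',li);return p,R
E
python3 - <<'E'
from h import *
s=manip.get_state();r=np.radians
plan(s["tool_pos"],s["orientation"],[((.488,.042,.32),down(r(10)),12)])
E
```

```text
twist [[0.0, 0.01, 4.73], [0.0, 0.01, 4.73], [0.0, 0.0, 4.73], [0.0, 0.01, 4.74], [0.0, 0.0, 4.73], [0.0, 0.01, 4.74], [0.0, 0.0, 4.73], [0.0, 0.0, 4.74], [0.0, 0.01, 4.73], [0.01, 0.0, 4.74], [0.0, 0.01, 4.73], [0.01, 0.0, 4.74]]
linear [[-0.0349, 0.036, -0.0053], [-0.0318, 0.0388, -0.0053], [-0.0285, 0.0413, -0.0054], [-0.025, 0.0435, -0.0053], [-0.0214, 0.0454, -0.0054], [-0.0175, 0.047, -0.0053], [-0.0136, 0.0483, -0.0054], [-0.0096, 0.0492, -0.0054], [-0.0055, 0.0498, -0.0053], [-0.0013, 0.0501, -0.0054], [0.0028, 0.0501, -0.0053], [0.007, 0.0496, -0.0054]]
```

Emit:
carry_out:
  twist:
    - [0,0,4.73]
    - [0,0,4.73]
    - [0,0,4.73]
    - [0,0,4.74]
    - [0,0,4.73]
    - [0,0,4.74]
    - [0,0,4.73]
    - [0,0,4.74]
    - [0,0,4.73]
    - [0,0,4.74]
    - [0,0,4.73]
    - [0,0,4.74]
  linear:
    - [-0.035,0.036,-0.0053]
    - [-0.032,0.039,-0.0053]
    - [-0.0285,0.0413,-0.0054]
    - [-0.025,0.0435,-0.0053]
    - [-0.0214,0.0454,-0.0054]
    - [-0.0175,0.047,-0.0053]
    - [-0.0136,0.0483,-0.0054]
    - [-0.0096,0.049,-0.0054]
    - [-0.0055,0.05,-0.0053]
    - [-0.0013,0.05,-0.0054]
    - [0.0028,0.05,-0.0053]
    - [0.007,0.05,-0.0054]
  claw: [-0.2,-0.2,-0.2,-0.2,-0.2,-0.2,-0.2,-0.2,-0.2,-0.2,-0.2,-0.2]

```text
clock: 1.7
tool_pos: [0.4885, 0.0402, 0.3207]
orientation: [[0.985, 0.171, 0.0], [0.171, -0.985, 0.0], [0.0, -0.0, -1.0]]
ft_force: [-0.0, -0.2, 0.0]
grip_width: 0.0337
```

```bash
python3 - <<'E'
from h import *
import cv2
for n,(r0,r1,c0,c1) in(("scene",(60,240,180,380)),("top",(105,225,170,360))):
    im=manip.read_camera(n)[r0:r1,c0:c1,::-1]
    cv2.imwrite(f"pics/{n}1.png",cv2.resize(im,None,fx=3,fy=3,interpolation=cv2.INTER_CUBIC))
print(manip.get_state()["tool_pos"])
E
```

```text
[0.48958495 0.03808815 0.32100826]
```

View pics/scene1.png

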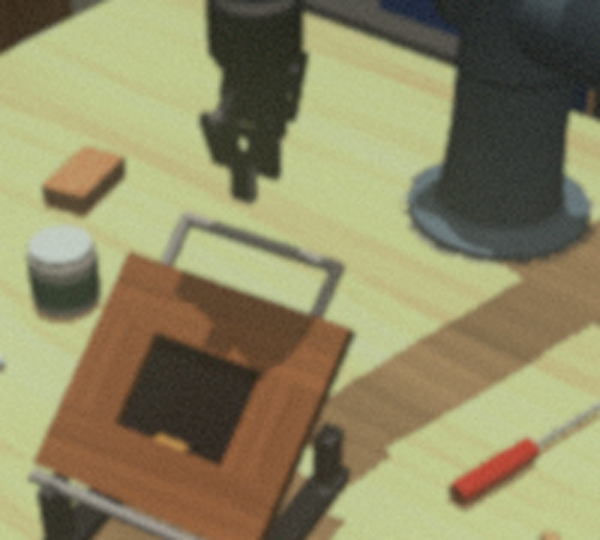

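View pics/top1.png

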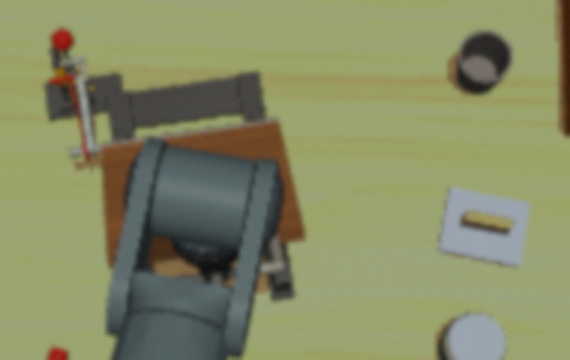

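Emit:
carry_out:
  twist:
    - [0,0,0]
    - [0,0,0]
    - [0,0,0]
    - [0,0,0]
    - [0,0,0]
    - [0,0,0]
  linear:
    - [0,0,0.015]
    - [0,-0.002,0.015]
    - [0,-0.002,0.013]
    - [0,0,0.012]
    - [0,0,0.01]
    - [0,0,0.009]
  claw: [-0.2,-0.2,-0.2,-0.2,-0.2,-0.2]

```text
clock: 2.55
tool_pos: [0.4876, 0.0458, 0.2459]
orientation: [[0.985, 0.174, 0.0], [0.174, -0.985, -0.0], [0.0, 0.0, -1.0]]
ft_force: [0.1, 0.2, 0.2]
grip_width: 0.034
```

```bash
python3 - <<'E'
from h import *
import cv2
for n,(r0,r1,c0,c1) in(("scene",(90,240,200,350)),):
    im=manip.read_camera(n)[r0:r1,c0:c1,::-1]
    cv2.imwrite(f"pics/{n}2.png",cv2.resize(im,None,fx=4,fy=4,interpolation=cv2.INTER_CUBIC))
s=manip.get_state();print(s["tool_pos"],s["ft_force"])
E
```

```text
[0.48695845 0.04574264 0.24466855] [-0.41405179  0.93336169 -1.35614914]
```

View pics/scene2.png

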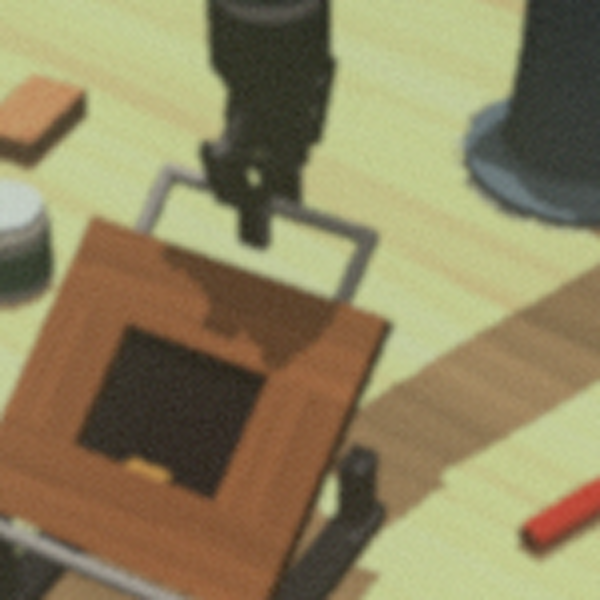

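The gripper straddles the bar. One finger is in front at (255,225), and the bar passes behind it. I'll close now.

Emit:
carry_out:
  twist:
    - [0,0,0]
    - [0,0,0]
    - [0,0,0]
    - [0,0,0]
    - [0,0,0]
  linear:
    - [0,0,0]
    - [0,0,0]
    - [0,0,0]
    - [0,0,0]
    - [0,0,0]
  claw: [-1,-1,-1,-1,-1]

```text
clock: 3.22
tool_pos: [0.4857, 0.0453, 0.2469]
orientation: [[0.985, 0.174, -0.006], [0.174, -0.985, -0.001], [-0.006, 0.0, -1.0]]
ft_force: [-10.8, -1.6, 5.2]
grip_width: 0.0104
```

```bash
python3 - <<'E'
from h import *
s=manip.get_state();print(s["tool_pos"],s["ft_force"],s["grip_width"])
E
```

```text
[0.48574005 0.04528159 0.24686572] [-10.75433748  -1.63960474   5.18035499] 0.010409497842513576
```

```bash
python3 - <<'E'
import numpy as np
q=np.arange(.64,1.401,.04)
for a,b in zip(q,q[1:]): print(round(b,2),round(.262*(np.cos(a)-np.cos(b)),4),round(-.262*(np.sin(b)-np.sin(a)),4))
E
```

```text
0.68 0.0064 -0.0083
0.72 0.0068 -0.008
0.76 0.0071 -0.0077
0.8 0.0074 -0.0074
0.84 0.0077 -0.0071
0.88 0.0079 -0.0068
0.92 0.0082 -0.0065
0.96 0.0085 -0.0062
1.0 0.0087 -0.0058
1.04 0.0089 -0.0055
1.08 0.0091 -0.0051
1.12 0.0093 -0.0048
1.16 0.0095 -0.0044
1.2 0.0097 -0.004
1.24 0.0098 -0.0036
1.28 0.01 -0.0032
1.32 0.0101 -0.0028
1.36 0.0102 -0.0024
1.4 0.0103 -0.002
```

Emit:
carry_out:
  twist:
    - [0,0,0]
    - [0,0,0]
    - [0,0,0]
    - [0,0,0]
    - [0,0,0]
    - [0,0,0]
  linear:
    - [0.005,0,-0.0083]
    - [0.0068,0,-0.008]
    - [0.0071,0,-0.0077]
    - [0.0074,0,-0.0074]
    - [0.0077,0,-0.0071]
    - [0.0079,0,-0.0068]
  claw: [-1,-1,-1,-1,-1,-1]

```text
clock: 3.98
tool_pos: [0.5272, 0.0527, 0.2929]
orientation: [[0.985, 0.174, -0.007], [0.174, -0.985, -0.001], [-0.007, -0.0, -1.0]]
ft_force: [-12.0, -1.1, 6.8]
grip_width: 0.0099
```

Emit:
carry_out:
  twist:
    - [0,0,0]
    - [0,0,0]
    - [0,0,0]
    - [0,0,0]
  linear:
    - [0.0072,0,-0.0075]
    - [0.0085,0,-0.0062]
    - [0.0087,0,-0.0058]
    - [0.0089,0,-0.0055]
  claw: [-1,-1,-1,-1]

```text
clock: 4.47
tool_pos: [0.5609, 0.0587, 0.3182]
orientation: [[0.985, 0.174, -0.004], [0.174, -0.985, -0.0], [-0.004, -0.0, -1.0]]
ft_force: [-8.2, -0.5, 4.0]
grip_width: 0.0098
```

Emit:
carry_out:
  twist:
    - [0,0,0]
    - [0,0,0]
    - [0,0,0]
  linear:
    - [0.0086,0,-0.0051]
    - [0.0093,0,-0.0048]
    - [0.0095,0,-0.0044]
  claw: [-1,-1,-1]

```text
clock: 4.85
tool_pos: [0.5882, 0.0636, 0.3334]
orientation: [[0.985, 0.174, -0.002], [0.174, -0.985, -0.0], [-0.002, -0.0, -1.0]]
ft_force: [-6.7, -0.1, 5.9]
grip_width: 0.0098
```

Emit:
carry_out:
  twist:
    - [0,0,0]
    - [0,0,0]
  linear:
    - [0.0096,0,-0.004]
    - [0.0096,0,-0.0036]
  claw: [-1,-1]

```text
clock: 5.1
tool_pos: [0.6074, 0.067, 0.3416]
orientation: [[0.985, 0.174, -0.0], [0.174, -0.985, -0.0], [-0.001, 0.0, -1.0]]
ft_force: [-10.9, -1.2, 6.7]
grip_width: 0.0098
```

Emit:
carry_out:
  twist:
    - [0,0,0]
  linear:
    - [0.005,0,-0.0017]
  claw: [-1]

```text
clock: 5.22
tool_pos: [0.61, 0.0674, 0.3425]
orientation: [[0.985, 0.174, -0.009], [0.174, -0.985, -0.002], [-0.009, 0.0, -1.0]]
ft_force: [-22.7, -4.6, 10.1]
grip_width: 0.0096
```

```bash
python3 - <<'E'
from h import *
import cv2
for n,(r0,r1,c0,c1) in(("scene",(90,330,160,360)),):
    im=manip.read_camera(n)[r0:r1,c0:c1,::-1]
    cv2.imwrite(f"pics/{n}3.png",cv2.resize(im,None,fx=2.5,fy=2.5,interpolation=cv2.INTER_CUBIC))
s=manip.get_state();print(s["tool_pos"],s["ft_force"])
E
```

```text
[0.60996379 0.06738003 0.34243703] [-20.00272652  -2.63432723  10.60269642]
```

View pics/scene3.png

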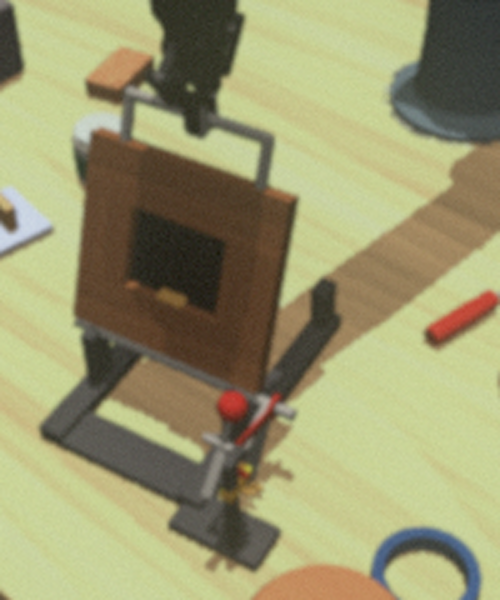

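The board is nearly upright and the lever with the red ball at (232,405) has swung over. The resistance suggests the stop, so I'll press a little more to confirm.

Emit:
carry_out:
  twist:
    - [0,0,0]
    - [0,0,0]
  linear:
    - [0.002,0,-0.0006]
    - [0.002,0,-0.0006]
  claw: [-1,-1]

```text
clock: 5.52
tool_pos: [0.6116, 0.0676, 0.343]
orientation: [[0.985, 0.174, -0.016], [0.174, -0.985, -0.003], [-0.016, 0.0, -1.0]]
ft_force: [-30.0, -5.3, 11.3]
grip_width: 0.01
```

Emit:
carry_out:
  twist:
    - [0,0,0]
    - [0,0,0]
  linear:
    - [0.0025,0,-0.0006]
    - [0.0025,0,-0.0006]
  claw: [-1,-1]

```text
clock: 5.78
tool_pos: [0.6142, 0.068, 0.3438]
orientation: [[0.985, 0.174, -0.024], [0.174, -0.985, -0.004], [-0.025, 0.0, -1.0]]
ft_force: [-42.6, -7.7, 15.3]
grip_width: 0.0099
```

```bash
python3 - <<'E'
from h import *
import cv2
for n,(r0,r1,c0,c1) in(("scene",(200,300,210,310)),):
    im=manip.read_camera(n)[r0:r1,c0:c1,::-1]
    cv2.imwrite(f"pics/{n}4.png",cv2.resize(im,None,fx=5,fy=5,interpolation=cv2.INTER_CUBIC))
s=manip.get_state();print(s["tool_pos"],s["ft_force"])
E
```

```text
[0.61420443 0.06802256 0.34384626] [-38.79797402  -7.11143047  14.52448378]
```

View pics/scene4.png

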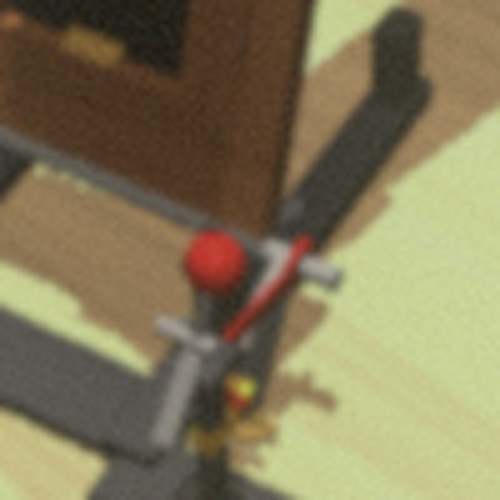

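```bash
python3 - <<'E'
import numpy as np
q=np.arange(1.295,-.02,-.05)
for a,b in zip(q,q[1:]): print(round(b,3),[round(.262*(np.cos(a)-np.cos(b)),4),0,round(.262*(np.sin(a)-np.sin(b)),4)])
E
```

```text
1.245 [np.float64(-0.0125), 0, np.float64(0.0039)]
1.195 [np.float64(-0.0123), 0, np.float64(0.0045)]
1.145 [np.float64(-0.0121), 0, np.float64(0.0051)]
1.095 [np.float64(-0.0118), 0, np.float64(0.0057)]
1.045 [np.float64(-0.0115), 0, np.float64(0.0063)]
0.995 [np.float64(-0.0112), 0, np.float64(0.0069)]
0.945 [np.float64(-0.0108), 0, np.float64(0.0074)]
0.895 [np.float64(-0.0104), 0, np.float64(0.0079)]
0.845 [np.float64(-0.01), 0, np.float64(0.0084)]
0.795 [np.float64(-0.0096), 0, np.float64(0.0089)]
0.745 [np.float64(-0.0091), 0, np.float64(0.0094)]
0.695 [np.float64(-0.0086), 0, np.float64(0.0098)]
0.645 [np.float64(-0.0081), 0, np.float64(0.0103)]
0.595 [np.float64(-0.0076), 0, np.float64(0.0107)]
0.545 [np.float64(-0.0071), 0, np.float64(0.011)]
0.495 [np.float64(-0.0065), 0, np.float64(0.0114)]
0.445 [np.float64(-0.0059), 0, np.float64(0.0117)]
0.395 [np.float64(-0.0053), 0, np.float64(0.012)]
0.345 [np.float64(-0.0047), 0, np.float64(0.0122)]
0.295 [np.float64(-0.0041), 0, np.float64(0.0124)]
0.245 [np.float64(-0.0035), 0, np.float64(0.0126)]
0.195 [np.float64(-0.0029), 0, np.float64(0.0128)]
0.145 [np.float64(-0.0022), 0, np.float64(0.0129)]
0.095 [np.float64(-0.0016), 0, np.float64(0.013)]
0.045 [np.float64(-0.0009), 0, np.float64(0.0131)]
-0.005 [np.float64(-0.0003), 0, np.float64(0.0131)]
```

Emit:
carry_out:
  twist:
    - [0,0,0]
    - [0,0,0]
    - [0,0,0]
    - [0,0,0]
    - [0,0,0]
  linear:
    - [-0.0125,0,0.0039]
    - [-0.0123,0,0.0045]
    - [-0.0121,0,0.005]
    - [-0.0118,0,0.0057]
    - [-0.0115,0,0.0063]
  claw: [-1,-1,-1,-1,-1]

```text
clock: 6.45
tool_pos: [0.5628, 0.059, 0.3201]
orientation: [[0.985, 0.174, 0.005], [0.174, -0.985, 0.001], [0.005, 0.0, -1.0]]
ft_force: [-2.4, 1.7, 6.1]
grip_width: 0.0097
```

Emit:
carry_out:
  twist:
    - [0,0,0]
    - [0,0,0]
    - [0,0,0]
    - [0,0,0]
    - [0,0,0]
  linear:
    - [-0.0112,0,0.0069]
    - [-0.0108,0,0.0074]
    - [-0.0104,0,0.0079]
    - [-0.01,0,0.0084]
    - [-0.0096,0,0.0089]
  claw: [-1,-1,-1,-1,-1]

```text
clock: 7.08
tool_pos: [0.5103, 0.0497, 0.2774]
orientation: [[0.985, 0.174, 0.0], [0.174, -0.985, 0.0], [0.0, 0.0, -1.0]]
ft_force: [0.2, 1.0, 1.5]
grip_width: 0.01
```

Emit:
carry_out:
  twist:
    - [0,0,0]
    - [0,0,0]
    - [0,0,0]
    - [0,0,0]
  linear:
    - [-0.0091,0,0.0094]
    - [-0.0086,0,0.0098]
    - [-0.0081,0,0.0103]
    - [-0.0076,0,0.0107]
  claw: [-1,-1,-1,-1]

```text
clock: 7.58
tool_pos: [0.4778, 0.0438, 0.2368]
orientation: [[0.985, 0.173, 0.001], [0.173, -0.985, 0.0], [0.001, 0.0, -1.0]]
ft_force: [4.9, 1.4, -2.9]
grip_width: 0.0099
```

Emit:
carry_out:
  twist:
    - [0,0,0]
    - [0,0,0]
    - [0,0,0]
    - [0,0,0]
  linear:
    - [-0.0071,0,0.011]
    - [-0.0065,0,0.0114]
    - [-0.0059,0,0.0117]
    - [-0.0053,0,0.012]
  claw: [-1,-1,-1,-1]

```text
clock: 8.07
tool_pos: [0.4535, 0.0395, 0.1911]
orientation: [[0.985, 0.174, 0.001], [0.174, -0.985, -0.0], [0.001, 0.0, -1.0]]
ft_force: [7.4, 1.0, -3.8]
grip_width: 0.0099
```

Emit:
carry_out:
  twist:
    - [0,0,0]
    - [0,0,0]
    - [0,0,0]
    - [0,0,0]
  linear:
    - [-0.0042,0,0.0122]
    - [-0.0037,0,0.0124]
    - [-0.0035,0,0.0126]
    - [-0.0029,0,0.0128]
  claw: [-1,-1,-1,-1]

```text
clock: 8.57
tool_pos: [0.4392, 0.037, 0.1408]
orientation: [[0.985, 0.174, 0.0], [0.174, -0.985, -0.0], [-0.0, 0.0, -1.0]]
ft_force: [2.6, -2.3, -0.2]
grip_width: 0.0097
```

Emit:
carry_out:
  twist:
    - [0,0,0]
    - [0,0,0]
    - [0,0,0]
  linear:
    - [-0.0022,0,0.0129]
    - [-0.0014,0,0.013]
    - [-0.0007,0,0.012]
  claw: [-1,-1,-1]

```text
clock: 8.95
tool_pos: [0.4353, 0.0363, 0.1029]
orientation: [[0.985, 0.174, 0.0], [0.174, -0.985, -0.0], [0.0, 0.0, -1.0]]
ft_force: [3.1, -3.4, -1.4]
grip_width: 0.01
```

Emit:
carry_out:
  twist:
    - [0,0,0]
    - [0,0,0]
    - [0,0,0]
  linear:
    - [0,0,0.007]
    - [0,0,0.005]
    - [0,0,0.003]
  claw: [-1,-1,-1]

```text
clock: 9.32
tool_pos: [0.4356, 0.0362, 0.0945]
orientation: [[0.984, 0.175, -0.008], [0.175, -0.984, -0.0], [-0.008, -0.001, -1.0]]
ft_force: [-36.0, 0.7, 77.9]
grip_width: 0.0098
```

```bash
python3 - <<'E'
from h import *
s=manip.get_state();print(s["tool_pos"],s["ft_force"])
E
```

```text
[0.43558599 0.03624419 0.09450986] [-35.98621413   0.7220896   77.93349898]
```

The board is flat against its rest. I'll relieve the force and then open slightly.

Emit:
carry_out:
  twist:
    - [0,0,0]
    - [0,0,0]
  linear:
    - [0,0,-0.0035]
    - [0,0,-0.0012]
  claw: [-1,-1]

```text
clock: 9.57
tool_pos: [0.4352, 0.0363, 0.0953]
orientation: [[0.985, 0.175, -0.002], [0.175, -0.985, -0.001], [-0.002, 0.0, -1.0]]
ft_force: [-5.3, -3.0, 12.1]
grip_width: 0.0096
```

```bash
python3 - <<'E'
from h import *
import cv2
s=manip.get_state();print(s["tool_pos"],s["ft_force"])
for n,(r0,r1,c0,c1) in(("scene",(90,330,160,360)),):
    im=manip.read_camera(n)[r0:r1,c0:c1,::-1]
    cv2.imwrite(f"pics/{n}5.png",cv2.resize(im,None,fx=2.5,fy=2.5,interpolation=cv2.INTER_CUBIC))
E
```

```text
[0.43524786 0.0362817  0.09530583] [-5.34926    -3.00776501 12.07087646]
```

View pics/scene5.png

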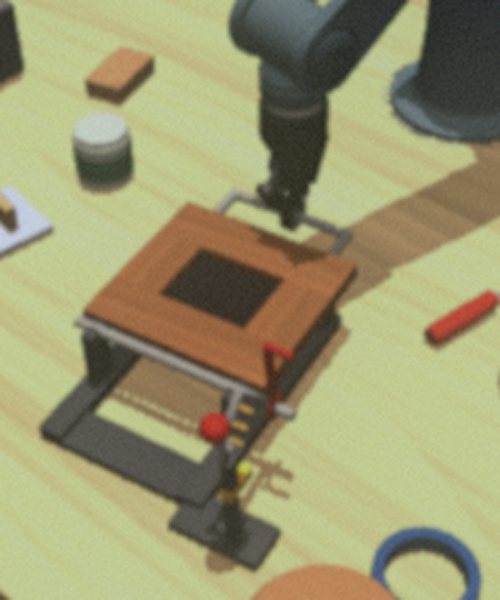

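Emit:
carry_out:
  twist:
    - [0,0,0]
    - [0,0,0]
    - [0,0,0]
    - [0,0,0]
    - [0,0,0]
    - [0,0,0]
    - [0,0,0]
    - [0,0,0]
    - [0,0,0]
  linear:
    - [0,0,0]
    - [0,0,0]
    - [0,0,-0.005]
    - [0,0,-0.02]
    - [0,0,-0.03]
    - [0,0,-0.03]
    - [0,0,-0.03]
    - [0,0,-0.03]
    - [0,0,-0.02]
  claw: [-0.4,-0.4,-0.4,-0.4,-0.4,-0.4,-0.3,0,0]

```text
clock: 10.75
tool_pos: [0.4353, 0.0365, 0.26]
orientation: [[0.985, 0.174, 0.001], [0.174, -0.985, -0.0], [0.001, 0.0, -1.0]]
ft_force: [0.1, 0.2, 0.1]
grip_width: 0.0425
```

```bash
python3 - <<'E'
from h import *
s=manip.get_state();r=np.radians
print(s["tool_pos"],s["orientation"],s["ft_force"])
plan(s["tool_pos"],s["orientation"],[((.605,-.292,.22),down(r(-10)),12)])
E
```

```text
[0.4353152  0.0364928  0.26001199] [[ 9.84803065e-01  1.73670337e-01  1.23990628e-03]
 [ 1.73670534e-01 -9.84803809e-01 -5.26975640e-05]
 [ 1.21191242e-03  2.67231908e-04 -9.99999230e-01]] [0.09033914 0.20698593 0.08297915]
twist [[0.0, -0.01, 1.67], [0.0, -0.01, 1.67], [0.0, -0.01, 1.67], [0.0, -0.0, 1.67], [0.0, -0.01, 1.67], [0.0, -0.0, 1.66], [0.0, -0.01, 1.67], [0.0, -0.0, 1.66], [0.0, -0.01, 1.67], [0.0, -0.0, 1.66], [0.0, -0.01, 1.67], [0.0, -0.0, 1.66]]
linear [[0.0092, 0.0294, 0.0034], [0.01, 0.0291, 0.0033], [0.0109, 0.0288, 0.0034], [0.0117, 0.0285, 0.0033], [0.0125, 0.0282, 0.0033], [0.0133, 0.0278, 0.0034], [0.0141, 0.0274, 0.0033], [0.015, 0.0269, 0.0034], [0.0157, 0.0265, 0.0033], [0.0165, 0.026, 0.0033], [0.0172, 0.0256, 0.0034], [0.018, 0.025, 0.0033]]
```

Emit:
carry_out:
  twist:
    - [0,0,1.67]
    - [0,0,1.67]
    - [0,0,1.67]
    - [0,0,1.67]
    - [0,0,1.67]
    - [0,0,1.66]
    - [0,0,1.67]
    - [0,0,1.66]
    - [0,0,1.67]
    - [0,0,1.66]
    - [0,0,1.67]
    - [0,0,1.66]
  linear:
    - [0.0092,0.0294,0.0034]
    - [0.01,0.0291,0.0033]
    - [0.0109,0.0288,0.0034]
    - [0.0117,0.0285,0.0033]
    - [0.0125,0.0282,0.0033]
    - [0.0133,0.0278,0.0034]
    - [0.0141,0.0274,0.0033]
    - [0.015,0.0269,0.0034]
    - [0.0157,0.0265,0.0033]
    - [0.0165,0.026,0.0033]
    - [0.0172,0.0256,0.0034]
    - [0.018,0.025,0.0033]
  claw: [0,0,0,0,0,0,0,0,0,0,0,0]

```text
clock: 12.25
tool_pos: [0.6051, -0.2927, 0.2179]
orientation: [[0.985, -0.175, -0.001], [-0.175, -0.985, 0.001], [-0.001, -0.001, -1.0]]
ft_force: [-0.1, -0.3, 0.1]
grip_width: 0.0428
```

```bash
python3 - <<'E'
from h import *
import cv2
s=manip.get_state();print(s["tool_pos"],s["orientation"][:,0])
for n,(r0,r1,c0,c1) in(("scene",(120,270,130,330)),("top",(110,240,190,370))):
    im=manip.read_camera(n);cv2.imwrite(f"pics/{n}6full.png",im[:,:,::-1]);im=im[r0:r1,c0:c1,::-1]
    cv2.imwrite(f"pics/{n}6.png",cv2.resize(im,None,fx=4,fy=4,interpolation=cv2.INTER_CUBIC))
E
```

```text
[ 0.60505733 -0.29270627  0.21785175] [ 0.98462129 -0.17469952 -0.00100023]
```

View pics/scene6.png

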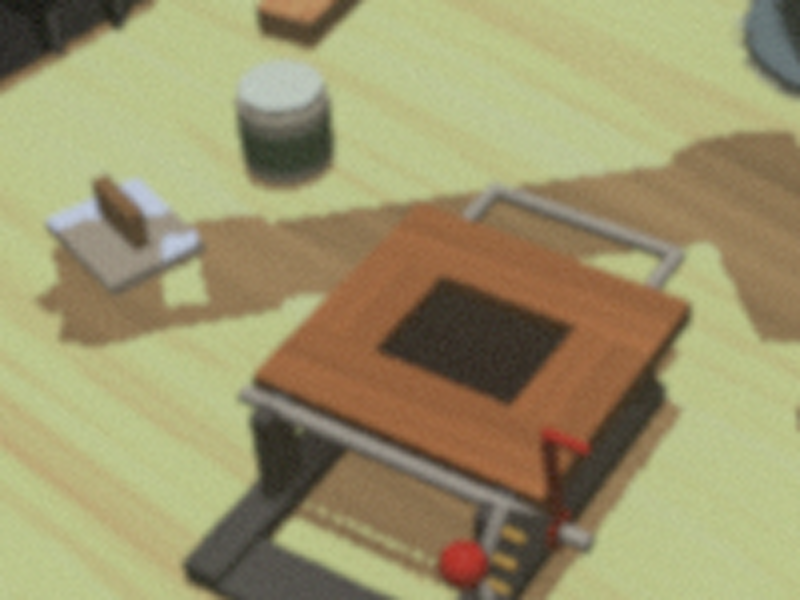

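View pics/top6.png

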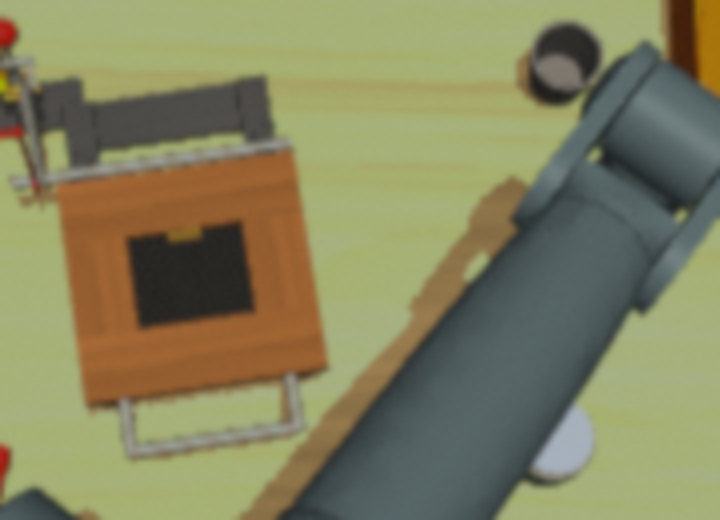

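```bash
python3 - <<'E'
from h import *
import cv2
np.set_printoptions(precision=4,suppress=True)
ex=np.array([np.cos(np.radians(10)),np.sin(np.radians(10))]);ey=np.array([-ex[1],ex[0]])
tc=np.array([.4353,.0363])
print("gripped bar perp",tc@ex,"along",tc@ey)
U=lambda n,x,y:((130 if n=="scene" else 190)+(x+.5)/4-.5,(120 if n=="scene" else 110)+(y+.5)/4-.5)
D={"scene":dict(wood=[(420,205),(690,303),(550,497),(256,378)],bar=[(495,189),(682,256)]),
   "top":dict(wood=[(58,187),(292,152),(328,368),(90,407)],bar=[(131,453),(300,428)])}
for n in D:
    w=np.array([plane(n,U(n,*p),.094)[:2] for p in D[n]["wood"]])
    b=np.array([plane(n,U(n,*p),.085)[:2] for p in D[n]["bar"]])
    print(n,"wood perp/along",w@ex,w@ey,"alongmid",(w@ey).mean()); print("bar",(b@ex),b@ey,(b@ey).mean())
    im=cv2.imread(f"pics/{n}6full.png");m=np.zeros(im.shape[:2],np.uint8)
    g=cv2.GaussianBlur(im,(3,3),0).max(2);poly=np.array([U(n,*p) for p in D[n]["wood"]],np.int32)
    cv2.fillConvexPoly(m,poly,1);m=cv2.erode(m,np.ones((9,9)))
    k=((g<85)&(m>0)).astype(np.uint8)
    cs,_=cv2.findContours(k,cv2.RETR_EXTERNAL,cv2.CHAIN_APPROX_NONE);c=max(cs,key=cv2.contourArea)
    P=np.array([plane(n,p[0],.094)[:2] for p in c],np.float32)
    loc=np.c_[P@ex,P@ey].astype(np.float32);print("recess",cv2.contourArea(c),cv2.minAreaRect(loc),loc.min(0),loc.max(0),(loc.min(0)+loc.max(0))/2)
    # tighter
    print("minrect world", cv2.minAreaRect(P))
E
```

```text
gripped bar perp 0.43499024373552375 along -0.03984053030407163
scene wood perp/along [0.4873 0.4851 0.6833 0.6893] [-0.1491  0.0675  0.072  -0.1464] alongmid -0.038998120212585065
bar [0.4357 0.4351] [-0.1172  0.0365] -0.040355097009458704
recess 722.0 ((0.5869289040565491, -0.041604671627283096), (0.07935212552547455, 0.10034426301717758), 0.21497829258441925) [ 0.5471 -0.0917] [0.6267 0.0086] [ 0.5869 -0.0415]
minrect world ((0.5852367281913757, 0.0609465166926384), (0.07935211062431335, 0.10034427791833878), 10.21500301361084)
top wood perp/along [0.6833 0.6847 0.4811 0.4776] [ 0.0638 -0.152  -0.1531  0.061 ] alongmid -0.04508942165392836
bar [0.4328 0.4327] [ 0.031  -0.1206] -0.044814589690298064
recess 560.0 ((0.5843952298164368, -0.04383273422718048), (0.10260791331529617, 0.08186756819486618), 89.90644836425781) [ 0.5435 -0.0951] [0.6254 0.0075] [ 0.5845 -0.0438]
minrect world ((0.5831283926963806, 0.058312367647886276), (0.08186756819486618, 0.10260792821645737), 9.906472206115723)
```

Emit:
carry_out:
  twist:
    - [0,0,0]
    - [0,0,0]
    - [0,0,0]
    - [0,0,0]
    - [0,0,0]
    - [0,0,0]
    - [0,0,0]
    - [0,0,0]
    - [0,0,0]
    - [0,0,0]
    - [0,0,0]
    - [0,0,0]
  linear:
    - [0.001,-0.001,0.03]
    - [0,0,0.03]
    - [0,0,0.03]
    - [0,0,0.03]
    - [0,0,0.025]
    - [0,0,0.015]
    - [0,0,0.008]
    - [0,0,0.006]
    - [0,0,0]
    - [0,0,0]
    - [0,0,0]
    - [0,0,0]
  claw: [0,0,0,0,0,0,0,0,-1,-1,-1,-1]

```text
clock: 13.85
tool_pos: [0.6065, -0.2916, 0.0452]
orientation: [[0.985, -0.174, 0.001], [-0.174, -0.985, -0.001], [0.001, 0.001, -1.0]]
ft_force: [0.4, -1.2, 3.1]
grip_width: 0.013
```

```bash
python3 - <<'E'
from h import *
import cv2
s=manip.get_state();print(s["tool_pos"],s["ft_force"],s["grip_width"])
for n,(r0,r1,c0,c1) in(("scene",(100,220,100,250)),):
    im=manip.read_camera(n)[r0:r1,c0:c1,::-1]
    cv2.imwrite(f"pics/{n}7.png",cv2.resize(im,None,fx=5,fy=5,interpolation=cv2.INTER_CUBIC))
E
```

```text
[ 0.60651644 -0.29163102  0.04519406] [ 0.35348858 -1.22996379  3.09294328] 0.012963879331052225
```

View pics/scene7.png

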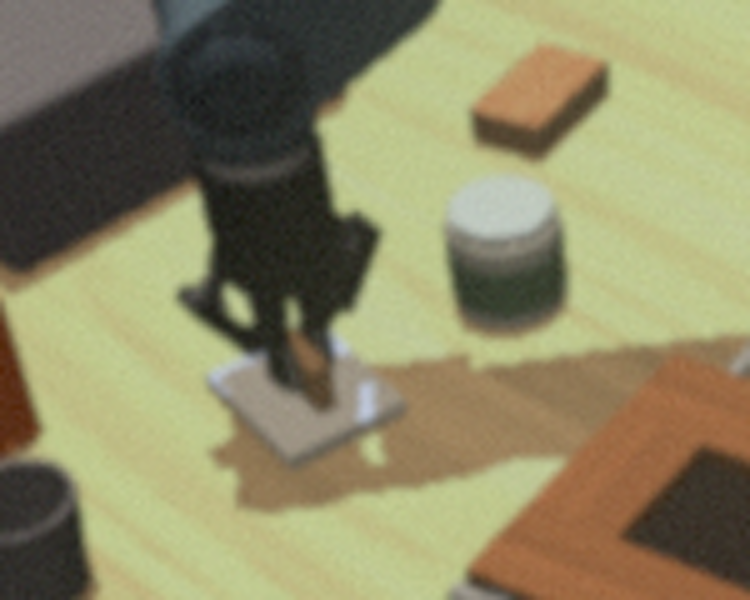

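```bash
python3 - <<'E'
from h import *
r=np.radians
p,R=plan((.6065,-.2916,.0452),down(r(-10)),[((.6065,-.2916,.20),down(r(-10)),4),((.5835,.0599,.20),down(r(10)),12)])
print(p)
E
```

```text
twist [[0.0, 0.0, 0.0], [0.0, 0.0, 0.0], [0.0, 0.0, 0.0], [0.0, 0.0, 0.0], [0.0, 0.0, -1.67], [0.0, 0.0, -1.67], [0.0, 0.0, -1.67], [0.0, 0.0, -1.67], [0.0, 0.0, -1.67], [0.0, 0.0, -1.66], [0.0, 0.0, -1.67], [0.0, 0.0, -1.66], [0.0, 0.0, -1.67], [0.0, 0.0, -1.66], [0.0, 0.0, -1.67], [0.0, 0.0, -1.66]]
linear [[0.0, 0.0, -0.0387], [0.0, 0.0, -0.0387], [0.0, 0.0, -0.0387], [0.0, 0.0, -0.0387], [-0.007, -0.0285, 0.0], [-0.0061, -0.0287, 0.0], [-0.0053, -0.0289, 0.0], [-0.0045, -0.029, 0.0], [-0.0036, -0.0291, 0.0], [-0.0028, -0.0292, 0.0], [-0.0019, -0.0293, 0.0], [-0.001, -0.0293, 0.0], [-0.0002, -0.0294, 0.0], [0.0006, -0.0294, 0.0], [0.0015, -0.0293, 0.0], [0.0024, -0.0293, 0.0]]
[0.58350322 0.05994324 0.2       ]
```

Emit:
carry_out:
  twist:
    - [0,0,0]
    - [0,0,0]
    - [0,0,0]
    - [0,0,0]
    - [0,0,0]
  linear:
    - [0,0,-0.015]
    - [0,0,-0.03]
    - [0,0,-0.04]
    - [0,0,-0.04]
    - [0,0,-0.03]
  claw: [-1,-1,-1,-1,-1]

```text
clock: 14.52
tool_pos: [0.6061, -0.2913, 0.2019]
orientation: [[0.985, -0.174, 0.001], [-0.174, -0.985, -0.001], [0.002, 0.001, -1.0]]
ft_force: [0.2, -0.0, -1.6]
grip_width: 0.0128
```

Emit:
carry_out:
  twist:
    - [0,0,-1.67]
    - [0,0,-1.67]
    - [0,0,-1.67]
    - [0,0,-1.67]
    - [0,0,-1.67]
    - [0,0,-1.66]
    - [0,0,-1.67]
    - [0,0,-1.66]
    - [0,0,-1.67]
    - [0,0,-1.66]
    - [0,0,-1.67]
    - [0,0,-1.66]
  linear:
    - [-0.007,-0.0285,0]
    - [-0.0061,-0.0287,0]
    - [-0.0053,-0.0289,0]
    - [-0.0045,-0.029,0]
    - [-0.0036,-0.0291,0]
    - [-0.0028,-0.0292,0]
    - [-0.0019,-0.0293,0]
    - [-0.001,-0.0293,0]
    - [-0.0002,-0.0294,0]
    - [0.0006,-0.0294,0]
    - [0.0015,-0.0293,0]
    - [0.0024,-0.0293,0]
  claw: [-1,-1,-1,-1,-1,-1,-1,-1,-1,-1,-1,-1]

```text
clock: 16.02
tool_pos: [0.5817, 0.0621, 0.1985]
orientation: [[0.984, 0.176, -0.002], [0.176, -0.984, 0.0], [-0.002, -0.0, -1.0]]
ft_force: [-0.2, -0.6, -1.8]
grip_width: 0.0127
```

```bash
python3 - <<'E'
from h import *
s=manip.get_state();print(s["tool_pos"],s["orientation"],s["ft_force"])
E
```

```text
[0.58174598 0.06214568 0.19854245] [[ 9.84441228e-01  1.75704584e-01 -1.83512441e-03]
 [ 1.75705162e-01 -9.84442823e-01  1.57919106e-04]
 [-1.77882794e-03 -4.77902911e-04 -9.99998304e-01]] [-0.15009561 -0.60331681 -1.82112315]
```

Emit:
carry_out:
  twist:
    - [0,0,0]
    - [0,0,0]
    - [0,0,0]
    - [0,0,0]
  linear:
    - [0,0,0.02]
    - [0,0,0.02]
    - [0,0,0.005]
    - [0,0,0]
  claw: [-1,-1,-1,-1]

```text
clock: 16.52
tool_pos: [0.5826, 0.0597, 0.1534]
orientation: [[0.985, 0.173, -0.002], [0.173, -0.985, 0.0], [-0.002, -0.0, -1.0]]
ft_force: [-0.1, -0.6, -1.9]
grip_width: 0.0128
```

```bash
python3 - <<'E'
from h import *
import cv2
np.set_printoptions(precision=4,suppress=True)
for n,(r0,r1,c0,c1) in(("scene",(120,270,170,330)),("top",(110,230,180,300))):
    im=manip.read_camera(n);cv2.imwrite(f"pics/{n}8full.png",im[:,:,::-1]);im=im[r0:r1,c0:c1,::-1]
    cv2.imwrite(f"pics/{n}8.png",cv2.resize(im,None,fx=4,fy=4,interpolation=cv2.INTER_CUBIC))
s=manip.get_state();p=s["tool_pos"];print(p,s["orientation"],s["ft_force"])
ex=np.array([np.cos(np.radians(10)),np.sin(np.radians(10))]);ey=np.array([-ex[1],ex[0]])
print(p[:2]@ex,p[:2]@ey)
E
```

```text
[0.5835 0.0598 0.1548] [[ 0.9849  0.1728  0.0009]
 [ 0.1728 -0.9849 -0.0001]
 [ 0.0009  0.0003 -1.    ]] [-0.3958  0.7183 -1.2904]
0.5850083608598138 -0.04244905762731692
```

View pics/scene8.png

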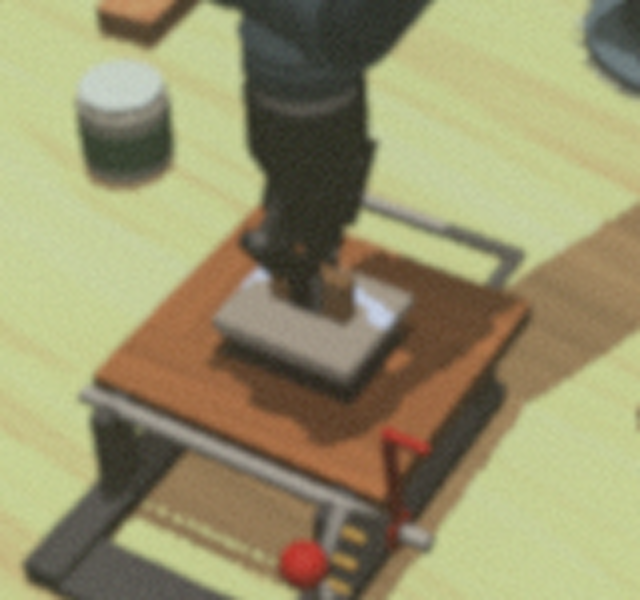

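View pics/top8.png

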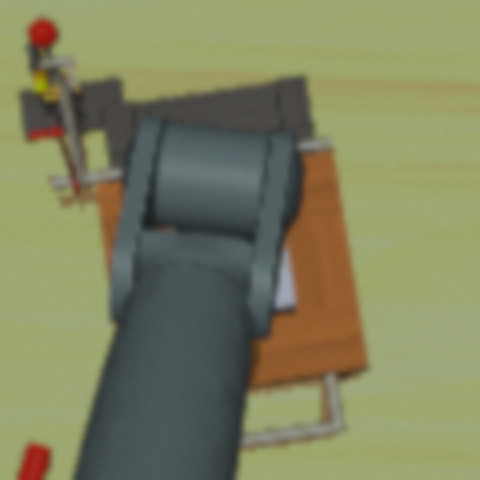

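```bash
python3 - <<'E'
from h import *
np.set_printoptions(precision=4,suppress=True)
ex=np.array([np.cos(np.radians(10)),np.sin(np.radians(10))]);ey=np.array([-ex[1],ex[0]])
U=lambda x,y:(170+(x+.5)/4-.5,120+(y+.5)/4-.5)
for p in((214,320),(347,375),(413,298)):
    a=plane("scene",U(*p),.1226)[:2];print(a@ex,a@ey)
E
```

```text
0.6294082784403765 -0.09124382479685307
0.6301775230208412 0.010371961557165917
0.5469836966296301 0.011299550888165798
```

Emit:
carry_out:
  twist:
    - [0,0,0]
    - [0,0,0]
    - [0,0,0]
    - [0,0,0]
    - [0,0,0]
  linear:
    - [0,0,0.006]
    - [0,0,0.005]
    - [0,0,0.004]
    - [0,0,0.003]
    - [0,0,0]
  claw: [-1,-1,-1,-1,-1]

```text
clock: 17.25
tool_pos: [0.5828, 0.0604, 0.1359]
orientation: [[0.985, 0.174, -0.001], [0.174, -0.985, 0.0], [-0.001, -0.0, -1.0]]
ft_force: [-0.4, 0.3, -1.1]
grip_width: 0.0129
```

Emit:
carry_out:
  twist:
    - [0,0,0]
    - [0,0,0]
    - [0,0,0]
  linear:
    - [0,0,0.003]
    - [0,0,0.002]
    - [0,0,0]
  claw: [-1,-1,-1]

```text
clock: 17.62
tool_pos: [0.5828, 0.0603, 0.1313]
orientation: [[0.985, 0.174, -0.001], [0.174, -0.985, -0.0], [-0.001, -0.0, -1.0]]
ft_force: [-1.0, -1.2, -0.6]
grip_width: 0.0129
```

Emit:
carry_out:
  twist:
    - [0,0,0]
    - [0,0,0]
    - [0,0,0]
  linear:
    - [0,0,0.002]
    - [0,0,0.002]
    - [0,0,0]
  claw: [-1,-1,-1]

```text
clock: 18.0
tool_pos: [0.583, 0.0602, 0.1276]
orientation: [[0.985, 0.174, -0.0], [0.174, -0.985, -0.0], [-0.0, 0.0, -1.0]]
ft_force: [-4.0, -0.7, 4.5]
grip_width: 0.0131
```

Emit:
carry_out:
  twist:
    - [0,0,0]
    - [0,0,0]
    - [0,0,0]
  linear:
    - [0,0,0.002]
    - [0,0,0.001]
    - [0,0,0]
  claw: [-1,-1,-1]

```text
clock: 18.38
tool_pos: [0.5832, 0.0602, 0.1261]
orientation: [[0.985, 0.174, -0.001], [0.174, -0.985, -0.0], [-0.001, 0.0, -1.0]]
ft_force: [-8.7, -0.8, 14.4]
grip_width: 0.013
```

Emit:
carry_out:
  twist:
    - [0,0,0]
    - [0,0,0]
    - [0,0,0]
  linear:
    - [0,0,0.001]
    - [0,0,0.001]
    - [0,0,0]
  claw: [-1,-1,-1]

```text
clock: 18.75
tool_pos: [0.5832, 0.0603, 0.126]
orientation: [[0.985, 0.174, -0.001], [0.174, -0.985, -0.001], [-0.001, 0.0, -1.0]]
ft_force: [-16.4, -0.8, 25.1]
grip_width: 0.0132
```

Emit:
carry_out:
  twist:
    - [0,0,0]
    - [0,0,0]
    - [0,0,0]
    - [0,0,0]
    - [0,0,0]
    - [0,0,0]
    - [0,0,0]
    - [0,0,0]
    - [0,0,0]
    - [0,0,0]
  linear:
    - [0,0,-0.0015]
    - [0,0,0]
    - [0,0,0]
    - [0,0,0]
    - [0,0,-0.01]
    - [0,0,-0.02]
    - [0,0,-0.03]
    - [0,0,-0.03]
    - [0,0,-0.03]
    - [0,0,-0.02]
  claw: [-1,0,0,0,0,0,0,0,0,0]

```text
clock: 20.0
tool_pos: [0.5837, 0.0603, 0.2672]
orientation: [[0.985, 0.174, 0.004], [0.174, -0.985, -0.0], [0.004, 0.001, -1.0]]
ft_force: [0.1, 1.0, 0.6]
grip_width: 0.0428
```

Emit:
carry_out:
  twist:
    - [0,0,0]
    - [0,0,0]
    - [0,0,0]
    - [0,0,0]
    - [0,0,0]
    - [0,0,0]
  linear:
    - [-0.04,0,-0.02]
    - [-0.04,0,-0.02]
    - [-0.04,0,-0.01]
    - [-0.04,0,0]
    - [-0.03,0,0]
    - [0,0,0]
  claw: [0,0,0,0,0,0]

```text
clock: 20.75
tool_pos: [0.3949, 0.0273, 0.3144]
orientation: [[0.985, 0.173, 0.002], [0.173, -0.985, -0.0], [0.002, 0.001, -1.0]]
ft_force: [-0.5, -0.6, 0.8]
grip_width: 0.0429
```

```bash
python3 - <<'E'
from h import *
import cv2
for n,(r0,r1,c0,c1) in(("scene",(120,270,170,330)),("top",(110,230,180,300))):
    im=manip.read_camera(n);cv2.imwrite(f"pics/{n}9full.png",im[:,:,::-1]);im=im[r0:r1,c0:c1,::-1]
    cv2.imwrite(f"pics/{n}9.png",cv2.resize(im,None,fx=4,fy=4,interpolation=cv2.INTER_CUBIC))
s=manip.get_state();print(s["clock"],s["tool_pos"],s["ft_force"])
E
```

```text
20.85 [0.3961791  0.02728272 0.31442614] [ 0.07398383 -0.63507329 -0.19032747]
```

View pics/scene9.png

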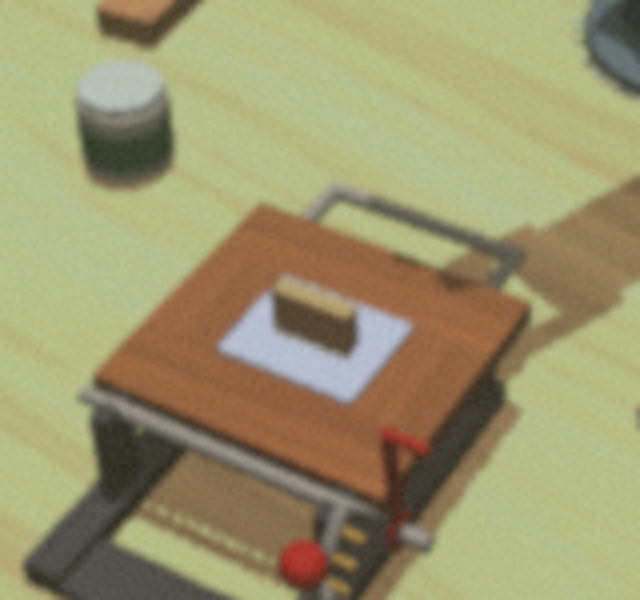

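View pics/top9full.png

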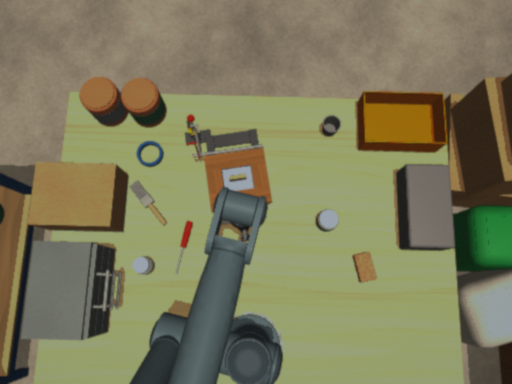

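```bash
python3 - <<'E'
from h import *
import cv2
np.set_printoptions(precision=4,suppress=True)
ex=np.array([np.cos(np.radians(10)),np.sin(np.radians(10))]);ey=np.array([-ex[1],ex[0]])
for n,(r0,r1,c0,c1) in(("scene",(180,225,218,280)),("top",(160,196,215,262))):
    i=cv2.imread(f"pics/{n}9full.png").astype(int)
    m=np.zeros(i.shape[:2],np.uint8);m[r0:r1,c0:c1]=((i[:,:,0]>i[:,:,2]-5)&(i[:,:,0]>95))[r0:r1,c0:c1]
    c=max(cv2.findContours(m,0,1)[0],key=cv2.contourArea)
    h=cv2.convexHull(c);P=np.array([plane(n,p[0],.094)[:2] for p in h])
    print(n,cv2.minAreaRect(np.c_[P@ex,P@ey].astype(np.float32)))
E
```

```text
scene ((0.5855249762535095, -0.04221716895699501), (0.08296889811754227, 0.1038617491722107), 0.6673360466957092)
top ((0.5834593176841736, -0.04399482533335686), (0.0831122174859047, 0.10320568084716797), 0.22606161236763)
```

```bash
python3 -c "
from workcell import manip
print(manip.hand_in())"
```

```text
the job is handed in; nothing more can be done
None
```

The job is handed in, at about 21 s of the 67 s allowed. The board lies flat with the plate seated in its recess and the gripper clear of everything. `hand_in` gives no verdict, so this rests on my own checks.

**Board:** I gripped the bar and lifted until the force rose steadily against the stop, to about 43 N. The picture showed the pawl thrown out. I then lowered the board in small steps with the bar gripped throughout, at about 0.4 rad/s, and it passed the notches without catching. Touching down at flat peaked at about 86 N at the wrist, more than I intended but under the 120 N limit. I eased that off before letting go.

**Plate:** It went into the recess without touching the walls, met the catch, and then stopped firmly under a 25 N press. Its height at that point was within 0.1 mm of what I expected for the recess floor.

**Last checks:**
- **Position:** The plate centre is within about 1.5 mm of the recess centre in both cameras, and its outline measures 83 x 104 mm at the height of the wood.
- **Camera disagreement:** The two cameras differ from each other by 2 to 4 mm in absolute position (6 to 8 mm for the raised bar), so I only compared positions within the same view.
- **Tilt:** I did not measure the plate's tilt after letting go. The pictures show it flush, and the gripper was level while pressing.
- **Other items:** The bystanders look unmoved in the last top view, judged by eye only.

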